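# Swap the broken hotplate knob with a knob puller

## Robot

A 6-joint arm with a two-finger parallel gripper is mounted at the origin on a cart in front of the work surface, level with it; the furniture and walls round the work are solid. World frame = base frame: x ahead of the robot, y to its left, z up, the work surface at z = 0. Lengths are in m, angles in degrees, forces in N, time in s.
With the tool pointing down it reaches from about 0.3 to 0.75 m from the base axis. Payload 8.5 kg.
Tool frame: the origin (TCP) lies midway between the tips of the shut fingers; the grasp point (between the pads) lies 19 mm behind it; z points along the fingers, y is the line along which they close (so a half turn about z gives the same grasp; the last joint's range is limited). The gripper opens to 88 mm and grips with 3 to 60 N. Pads are 18 mm wide; open, the fingers measure 123 mm over their backs; the gripper's body (75 mm by 187 mm) begins 45 mm behind the grasp point.
Start: joints at [62.607, 21.807, 74.336, -0, 83.858, -12.336], TCP at [0.143, 0.531, 0.239] pointing down, gripper open.
Joint ranges: [-178.18, 178.18], [-50.72, 133.34], [12.68, 142.11], [-81.47, 261.47], [9.98, 163.14], [-165.26, 165.26]. Speed limits (degrees/s): [136.94, 136.94, 180, 180, 180, 180].

## Interface

Orientations are given as a 3x3 rotation matrix whose columns are the frame's x, y, z axes.
In Python, from station import get_state, optics, job, finder gives the robot as it stands.
- The arm moves only by the tool send_rows, never from a script. Its argument "series" is a list of rows, each an object of numbers: "rx", "ry", "rz": the turn, a rotation vector about the tool's x, y, z in units of 6 degrees (1.0 is 6 degrees); "x", "y", "z": the shift along the tool's x, y, z in units of 50 mm (1.0 is 50 mm); "grip": the opening, from 0 (shut) to 1 (fully open). A call has 1 to 12 rows; each row shifts and turns the commanded pose from where the row before left it, along the tool's axes as they then stand; what a row does not reach is not made up. A row lasts 1/10 s, in which the tool goes at most 50 mm and 8.59 degrees, less where a joint would pass 70% of its speed; a pose out of reach is approached as far as the arm can. A call is refused whole if a number of a shift passes 1 or a number of a turn 1, either way. A call with a gripper value outside its range is refused whole. The fingers move at their own pace and stop on an object; the grip force is fixed at half the most. Time passes only in rows, so rows that do not move let the fingers close. It gives the time, the measured TCP pose, the force and the opening at its end, in the units of the state.
- get_state(): the state, without advancing time (a new reading comes with each control period).
- optics.capture(name): name is "side" or "top" or "wrist"; returns a dict with "color" (420x560x3 uint8, red, green, blue), "depth" (420x560 float32, m along the optical axis (not along the pixel's ray), 0 where there is no reading), "camera_matrix" (3x3 intrinsics, pixels), "R" (3x3) and "t" (3): a world point X has camera coordinates R X + t. Camera axes: x right, y down, z forward; pixel columns grow to the right and rows downward; lengths in m; the calibration is good to about 2 mm. A picture is of the moment at which its call begins.
- job.finish_job(): hands the job in, once; it reports no verdict.
Trained networks look in a picture, given as the dict that the camera call returned (one of the last four; its "shot" number tells which), for a name from the list of things; names that differ only in an ending like _2 or _b are one class to them, and where a whole thing is asked for, a point or a joint stands for the part that bears it (a point fixed in the world has none). Each returns a list of dicts, best first, with "confidence" (0 to 1); they miss things now and then, are a little off and sometimes report something else, mostly with a low value. They report only what shows in the picture. A call takes as long as a camera call. They do not tell look-alikes from the thing itself.
- finder.look_for(picture, thing): "position" ([column, row] in pixels, amid what is visible of it).
- finder.regions_of(picture, thing): "region" (420x560 bool, what is visible of it) and "position" ([column, row] in pixels, amid what is visible of it).
The state is a dict: "clock": time; "joint_pos": joint angles; "dq": joint speeds; "tau": joint torques, N m; "tcp_pos": TCP position; "ee_rot": TCP orientation; "ft_force": force on the tool from outside, world axes, zero at the start; "moment": the same for the moment, N m; "gripper_width": finger opening in m.
Only numpy, scipy, OpenCV 4.12 (cv2) and the standard library are available. Lean on these libraries where they do the work, as an engineer would, in place of code of your own. Each camera call takes 0.05 s, during which the arm holds its last target. There are 200 camera calls.

## Task

The grip has snapped off one of the hotplate's two dial knobs. Hook the red-handled knob puller under the broken knob's rim and pull it straight up until it pops off its shaft, keeping the gripper's fingers off the broken knob, and stand the puller and the broken knob on the worktop. Then push the new knob fully home on the bare shaft, its white pointer line towards the round cooking plate like its neighbour's, and leave the neighbouring knob, the mug, the salt shaker and the spice jar where they are.

Things in the scene. Friction and masses are not known exactly. Their poses are not given: they have to be found in the camera images.
- hotplate: White table-top hotplate, fixed, 300 mm deep (x), 270 mm wide (y). Origin: centre of its underside on the worktop. Flat deck 62 mm above the worktop. +x points from the two dials (front) to the round dark cooking plate (180 mm across, centre at x +42 mm, top 74 mm above the worktop). Dial shafts at x -105 mm, y +62 mm (left) and -62 mm (right), only a small flat lamp between.
- seat_left (a point): Left dial (hotplate's +y side): centre of the top of the steel collar (32 mm across, 10 mm high) on which a knob's underside rests, 72 mm above the worktop. Axes as the hotplate's. Above it stands a D-shaft, 10 mm across, 17 mm high, flat on its +y side, top 5 mm tapered. Spring balls in it hold a knob: it pops off with a straight pull of 10 to 15 N and snaps on with a push of 15 to 20 N.
- seat_right (a point): The same for the right dial (hotplate's -y side).
- old_center (a point): Broken black knob, seated on the left or the right shaft: a round rim disc (60 mm across, 6.5 mm thick) with a low torn stub, 13 mm high in all, the shaft's tip showing in its middle. The point is on its axis 7 mm above its underside; z up, x where its pointer was. Not to be touched with the fingers.
- old_knob: The broken knob as a whole; origin: centre of its underside. While it is seated there is a 10 mm gap between the hotplate's deck and the underside of its rim, all round the collar, for the puller's feet.
- puller_center (a point): Knob puller standing on the worktop, 34 x 74 x 105 mm (x, y, z), 0.16 kg: upside-down U of 4 mm steel strap, open towards its +x and -x, with a square red handle (24 x 24 mm, black rings) on top, from 56 to 105 mm above the feet's undersides. The point is on the middle axis half-way up, 52.5 mm above the feet's undersides.
- puller: The puller as a whole; origin: centre between its feet's undersides. Each foot, 4 mm thick, turns inward: 66 mm clear between the sides, 38 mm between the feet, 41 mm from the feet's tops up to the bridge. Slid level along its own x over a knob, from any free side, the feet pass under the rim on both sides of the collar. A loosened knob lies on the feet.
- new_center (a point): New knob, black with a white pointer line, right way up on the worktop, 0.05 kg: rim disc 60 mm across, 6.5 mm thick, on it a straight grip bar 58 mm long (x), 20 mm thick (y), its top 36 mm above the underside. The point is on its axis 18 mm above its underside; z up, x along the bar to the pointer end. Seated, this point is 18 mm above the seat point.
- new_knob: The new knob as a whole; origin: centre of its underside. Its D-bore opens below, has 0.7 mm clearance all round the shaft and fits only with the knob's x along the hotplate's x (pointer to the cooking plate).
- new_pointer (a point): Pointer end of the new knob's bar: 28 mm along the knob's x from point new_center, at the same height.
- good_knob: The neighbouring sound knob, shaped as the new one, seated on the other shaft, pointer to the cooking plate. Origin: centre of its underside. To be left alone.
- mug: Blue and white mug, 78 x 112 x 92 mm, behind the puller. To be left alone.
- salt: Salt shaker with grey top, 44 mm across, 90 mm high. To be left alone.
- spice: Spice jar with dark lid, 41 mm across, 105 mm high. To be left alone.
Not all that is in view belongs to the job. Of the things that look like the puller, the larger one is meant. What is shaped like the new_knob but turquoise is not meant.

How it is judged (in metres and radians):
On the way, in this order (a step that is already met when the one before it is completed fails the run):
1. the broken knob has been pulled up off its shaft and hangs in the puller (z of old_center in the frame of hotplate above 0.1 m and x of old_center in the frame of puller_center between -0.025 and 0.025 m and y of old_center in the frame of puller_center between -0.01 and 0.01 m and z of old_center in the frame of puller_center between -0.05 and -0.025 m), for 0.2 s.
2. the broken knob and the upright puller stand on the worktop, the puller let go (height (world z) of old_center between 0 and 0.03 m and height (world z) of puller_center between 0.045 and 0.06 m and angle between puller_center's own z axis and vertical below 0.15 rad and contact force between the fingers and puller below 0.3 N), for 0.2 s.
At the end, for the whole second after the job is handed in: The new knob sits on the bare shaft within 3 mm of its axis, at most 2 mm above its seat, upright within 0.08 rad, pointer towards the cooking plate. The puller stands upright (0.15 rad) on the worktop, the broken knob is in it or beside it on the worktop (centre under 30 mm high) ((horizontal distance between new_center and seat_left below 0.003 m or horizontal distance between new_center and seat_right below 0.003 m) and z of new_center in the frame of hotplate between 0.087 and 0.092 m and x of new_pointer in the frame of hotplate above -0.083 m and angle between new_center's own z axis and vertical below 0.08 rad and height (world z) of old_center between 0 and 0.03 m and height (world z) of puller_center between 0.045 and 0.06 m and angle between puller_center's own z axis and vertical below 0.15 rad); the robot touches nothing.
It fails at once if the gripper's fingers take hold of or press the broken knob (over 1 N) (contact force between the fingers and old_knob above 1 N).
It fails at once if the sound neighbouring knob is shifted by more than 6 mm (distance of good_knob from where it was at the start of the episode above 0.006 m).
It fails at once if mug, salt shaker or spice jar shifted by more than 20 mm (distance of any of mug, salt, spice from where it was at the start of the episode above 0.02 m).
It also fails if it takes over 67 s, if anything falls off the work surface, if the arm or the gripper's body presses on something with over 40 N, if the wrist force passes 120 N, or if a joint passes its speed limit or range.

## Working session

There is one attempt and no reset: what is moved stays moved. The work goes in short steps, Python scripts to look and compute and a tool call to move; the robot and the scene stay as the last step left them, time stands still between calls to the robot, and variables do not carry over. Pictures are saved under pics/ and viewed, on a budget of 10 in all, crops included, one or two more only if the job needs it, and the job is handed in when it is done.

Besides the shell and the picture viewer there is one more tool, called in YAML: its name, and indented under it one key for each argument. send_rows: Moves the arm, as the interface text tells. Its arguments: {"type":"object","properties":{"series":{"type":"array","items":{"type":"object","properties":{"rx":{"type":"number"},"ry":{"type":"number"},"rz":{"type":"number"},"x":{"type":"number"},"y":{"type":"number"},"z":{"type":"number"},"grip":{"type":"number"}}}}},"required":["series"]}

```bash
ls; mkdir -p pics
cat > h.py <<'E'
import numpy as np, cv2
from station import get_state, optics, job, finder
def save(p,n,crop=None,s=1):
    c=p["color"]
    if crop: c=c[crop[1]:crop[3],crop[0]:crop[2]]
    if s!=1: c=cv2.resize(c,None,fx=s,fy=s,interpolation=cv2.INTER_CUBIC)
    cv2.imwrite("pics/"+n+".png",np.ascontiguousarray(c[:,:,::-1]))
def pts(p,mask=None):
    d=p["depth"]; m=(d>0) if mask is None else (mask&(d>0))
    v,u=np.nonzero(m); z=d[v,u]; K=p["camera_matrix"]
    X=np.c_[(u-K[0,2])/K[0,0]*z,(v-K[1,2])/K[1,1]*z,z]
    return (X-p["t"])@p["R"]
def at(p,u,v,zw):
    K=p["camera_matrix"]; r=np.linalg.inv(K)@[u,v,1]; d=p["R"].T@r; o=-p["R"].T@p["t"]
    return o+d*(zw-o[2])/d[2]
def pix(p,X):
    c=p["R"]@np.array(X)+p["t"]; c=p["camera_matrix"]@c; return c[:2]/c[2]
E
python3 - <<'E'
from h import *
np.set_printoptions(precision=3,suppress=True)
ims=[]
for n in ["top","side"]:
    p=optics.capture(n); ims.append(p["color"]); print(n,-p["R"].T@p["t"])
    for t in ["puller","new_knob","old_knob","good_knob","hotplate","mug","salt","spice"]:
        for r in finder.regions_of(p,t)[:3]:
            q=pts(p,r["region"])
            print(t,round(r["confidence"],2),np.round(r["position"]),np.median(q,0) if len(q) else None,q.min(0) if len(q) else '',q.max(0) if len(q) else '')
    save(p,n+"1",None,1.4)
print({k:np.round(v,3) for k,v in get_state().items()})
E
```

```text
pics
top [0.48  0.042 0.916]
puller 0.75 [209. 188.] [0.583 0.189 0.051] [ 0.559  0.159 -0.003] [0.613 0.239 0.108]
puller 0.58 [194. 231.] [0.496 0.236 0.036] [ 0.469  0.216 -0.004] [0.526 0.268 0.08 ]
puller 0.53 [249. 127.] [0.713 0.096 0.103] [ 0.701  0.077 -0.002] [0.776 0.122 0.108]
new_knob 0.93 [239. 254.] [0.439 0.137 0.011] [ 0.409  0.108 -0.002] [0.466 0.169 0.04 ]
new_knob 0.58 [199. 268.] [0.401 0.232 0.013] [ 0.371  0.207 -0.005] [0.43  0.265 0.038]
old_knob 0.57 [337. 244.] [ 0.456 -0.08   0.079] [ 0.427 -0.108  0.069] [ 0.484 -0.053  0.089]
good_knob 0.78 [395. 240.] [ 0.456 -0.198  0.089] [ 0.427 -0.239  0.059] [ 0.485 -0.178  0.111]
hotplate 0.65 [356. 189.] [ 0.567 -0.141  0.063] [ 0.404 -0.301 -0.005] [ 0.727 -0.009  0.11 ]
mug 0.94 [216. 134.] [0.711 0.184 0.055] [ 0.667  0.146 -0.001] [0.775 0.226 0.094]
salt 0.94 [170. 148.] [0.691 0.281 0.062] [ 0.677  0.267 -0.003] [0.715 0.319 0.091]
spice 0.56 [253. 130.] [0.712 0.095 0.103] [ 0.701  0.077 -0.004] [0.774 0.115 0.108]
side [ 0.211 -1.012  0.56 ]
puller 0.71 [278. 200.] [0.581 0.176 0.049] [ 0.562  0.153 -0. 
[... 808 characters left out ...]
.712 0.294 0.089]
salt 0.23 [203. 214.] [0.395 0.226 0.017] [ 0.37   0.201 -0.001] [0.425 0.314 0.039]
spice 0.67 [342. 205.] [0.715 0.083 0.066] [ 0.7    0.073 -0.003] [0.831 0.278 0.107]
{'clock': np.float64(0.9), 'joint_pos': array([ 62.607,  21.805,  74.337,  -0.001,  83.859, -12.336]), 'dq': array([-0.071,  0.058,  0.05 ,  0.056,  0.014, -0.009]), 'tau': array([  0.001, -43.778, -22.473,   0.071,   0.031,   0.   ]), 'tcp_pos': array([0.143, 0.531, 0.239]), 'ee_rot': array([[-0.966,  0.26 ,  0.   ],
       [ 0.26 ,  0.966, -0.   ],
       [-0.   , -0.   , -1.   ]]), 'ft_force': array([-0.143,  0.475,  0.175]), 'moment': array([-0.004, -0.019,  0.024]), 'gripper_width': np.float64(0.088)}
```

View pics/top1.png

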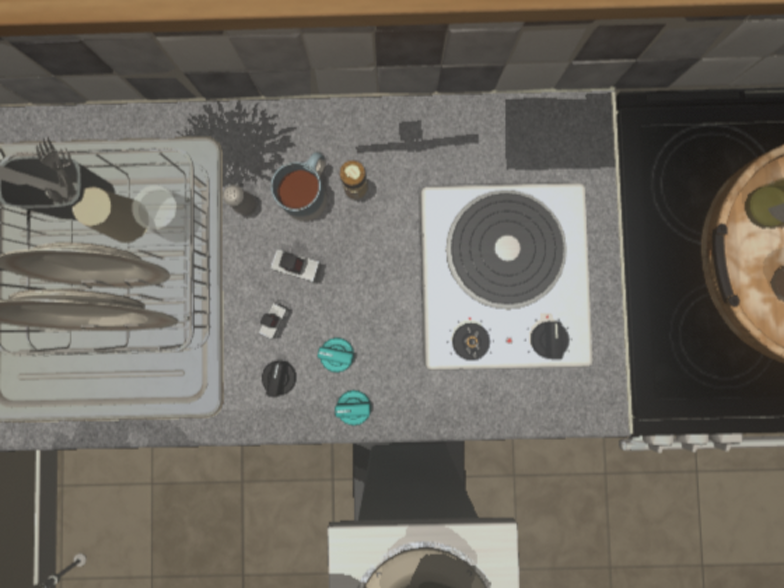

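Run:
```python
from h import *
p=optics.capture("top"); save(p,"topc",(160,160,440,300),2.8)
np.set_printoptions(precision=4,suppress=True)
def rect(name,m,zlo,zhi,ctr,r):
    P=pts(p); s=(P[:,2]>zlo)&(P[:,2]<zhi)&(np.hypot(P[:,0]-ctr[0],P[:,1]-ctr[1])<r)
    q=P[s][:,:2].astype(np.float32); print(name,len(q),cv2.minAreaRect(q*1000), q.mean(0))
    return q
rect("puller handle",0,.095,.112,(.585,.185),.05)
rect("puller bridge",0,.045,.07,(.585,.185),.06)
rect("new bar",0,.028,.042,(.435,.135),.04)
rect("new rim",0,.003,.012,(.435,.135),.04)
rect("old stub",0,.081,.095,(.455,-.08),.04)
rect("old rim",0,.075,.081,(.455,-.08),.04)
rect("old all",0,.072,.095,(.455,-.08),.04)
rect("good bar",0,.1,.115,(.455,-.205),.045)
q=rect("plate",0,.0705,.077,(.6,-.142),.1); print(cv2.minEnclosingCircle(q*1000))
q=rect("deck",0,.058,.066,(.56,-.142),.25)
```

```text
puller handle 130 ((586.4993896484375, 198.36863708496094), (24.199928283691406, 23.948305130004883), 69.92686462402344) [0.5863 0.1979]
puller bridge 311 ((586.4811401367188, 198.27618408203125), (74.17266845703125, 33.667232513427734), 71.77857208251953) [0.5834 0.1939]
new bar 216 ((436.35845947265625, 136.8100128173828), (57.48606872558594, 19.96658706665039), 76.95179748535156) [0.4366 0.1368]
new rim 232 ((436.456298828125, 136.73519897460938), (55.73781204223633, 55.1701774597168), 2.9791271686553955) [0.4373 0.1369]
old stub 195 ((454.935791015625, -81.03529357910156), (48.613643646240234, 44.585628509521484), 47.51204299926758) [ 0.4545 -0.0818]
old rim 347 ((455.2339172363281, -81.88560485839844), (56.091739654541016, 57.62385940551758), 58.571937561035156) [ 0.4563 -0.0815]
old all 578 ((455.32574462890625, -81.31999969482422), (57.49423599243164, 57.14627456665039), 88.6051254272461) [ 0.4557 -0.0812]
good bar 262 ((455.197509765625, -204.64401245117188), (20.04024314880371, 55.52569580078125), 86.5696029663086) [ 0.4554 -0.2046]
plate 4714 ((601.4775390625, -145.57369995117188), (176.32046508789062, 177.33212280273438), 43.978370666503906) [ 0.6016 -0.1447]
((601.9094848632812, -144.8719940185547), 89.55316925048828)
deck 8674 ((559.9411010742188, -144.38722229003906), (265.7033386230469, 295.4420471191406), 89.9156265258789) [ 0.5464 -0.1427]
```

View pics/topc.png

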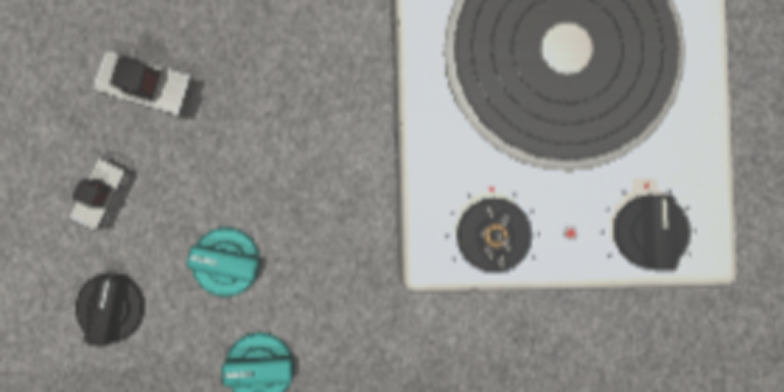

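Candidates for the puller: the larger one at (209,188), which I choose, and the smaller one at (194,231). For the new knob: the black one at (199,270), which I choose, and turquoise ones at (239,254) and (252,291). The broken knob is on the left shaft at (337,244), and the sound one is at (394,242). The crop confirms all three.

send_rows:
  series:
    - {"x": -0.65,"y": -0.69}
    - {"x": -0.65,"y": -0.69}
    - {"x": -0.65,"y": -0.69}
    - {"x": -0.65,"y": -0.69}
    - {"x": -0.65,"y": -0.69}
    - {"x": -0.65,"y": -0.69}
    - {"x": -0.9,"rz": 0.52}
    - {"x": -0.9}
    - {"x": -0.9}
    - {"x": -0.9}
    - {"x": -0.9}
    - {"x": -0.9}

```text
invalid input
```

```bash
cat >> h.py <<'E'
def go(X,yaw=None):
    """shift in tool units to world TCP X; yaw=world angle of tool y"""
    s=get_state(); R=np.array(s["ee_rot"]); d=np.array(X)-s["tcp_pos"]; u=R.T@d/.05
    cy=np.degrees(np.arctan2(R[1,1],R[0,1])); print("clock %.2f"%s["clock"],"tcp",np.round(s["tcp_pos"],4),"yaw %.2f tilt %.2f"%(cy,np.degrees(np.arccos(-R[2,2]))),"w %.4f"%s["gripper_width"],"F",np.round(s["ft_force"],1),"units",np.round(u,3),"rz",None if yaw is None else round((cy-yaw)/6,3))
def rect(p,zlo,zhi,ctr,r,name=""):
    P=pts(p); s=(P[:,2]>zlo)&(P[:,2]<zhi)&(np.hypot(P[:,0]-ctr[0],P[:,1]-ctr[1])<r)
    q=P[s][:,:2].astype(np.float32); a=cv2.minAreaRect(q*1000); print(name,len(q),np.round(a[0],1),np.round(a[1],1),round(a[2],1)); return q
E
python3 - <<'E'
from h import *
go((.5865,.198,.18),71.8)
p=optics.capture("wrist"); save(p,"w1")
rect(p,.097,.112,(.586,.198),.05,"handle");rect(p,.044,.06,(.586,.198),.06,"bridge")
E
```

```text
clock 0.95 tcp [0.1429 0.5311 0.2387] yaw 74.95 tilt 0.00 w 0.0885 F [ 0.5 -0.  -0. ] units [-10.298  -4.129   1.175] rz 0.524
handle 0 [0. 0.] [0. 0.] 0.0
bridge 0 [0. 0.] [0. 0.] 0.0
```

send_rows:
  series:
    - {"x": -0.65,"y": -0.69,"z": 0,"rx": 0,"ry": 0,"rz": 0,"grip": 1}
    - {"x": -0.65,"y": -0.69,"z": 0,"rx": 0,"ry": 0,"rz": 0,"grip": 1}
    - {"x": -0.65,"y": -0.69,"z": 0,"rx": 0,"ry": 0,"rz": 0,"grip": 1}
    - {"x": -0.65,"y": -0.69,"z": 0,"rx": 0,"ry": 0,"rz": 0,"grip": 1}
    - {"x": -0.65,"y": -0.69,"z": 0,"rx": 0,"ry": 0,"rz": 0,"grip": 1}
    - {"x": -0.65,"y": -0.69,"z": 0,"rx": 0,"ry": 0,"rz": 0,"grip": 1}
    - {"x": -0.9,"y": 0,"z": 0,"rx": 0,"ry": 0,"rz": 0.52,"grip": 1}
    - {"x": -0.9,"y": 0,"z": 0,"rx": 0,"ry": 0,"rz": 0,"grip": 1}
    - {"x": -0.9,"y": 0,"z": 0,"rx": 0,"ry": 0,"rz": 0,"grip": 1}
    - {"x": -0.9,"y": 0,"z": 0,"rx": 0,"ry": 0,"rz": 0,"grip": 1}
    - {"x": -0.9,"y": 0,"z": 0,"rx": 0,"ry": 0,"rz": 0,"grip": 1}
    - {"x": -0.9,"y": 0,"z": 0,"rx": 0,"ry": 0,"rz": 0,"grip": 1}

```text
clock: 2.2
tcp_pos: [0.5363, 0.1978, 0.2388]
ee_rot: [[-0.95, 0.312, 0.0], [0.312, 0.95, 0.0], [-0.0, 0.0, -1.0]]
ft_force: [-0.2, 0.0, 0.3]
gripper_width: 0.0882
```

Run:
```python
from h import *
go((.5865,.198,.18),71.8)
p=optics.capture("wrist"); save(p,"w1")
rect(p,.097,.112,(.586,.198),.05,"handle");rect(p,.044,.06,(.586,.198),.06,"bridge")
```

```text
clock 2.20 tcp [0.5363 0.1978 0.2388] yaw 71.80 tilt 0.01 w 0.0882 F [-0.2  0.   0.3] units [-0.952  0.318  1.175] rz 0.0
handle 583 [586.2 201.1] [24.4 24.3] 70.5
bridge 1336 [586.4 201.1] [73.9 34. ] 71.9
```

send_rows:
  series:
    - {"x": -0.468,"y": 0.177,"z": 0,"rx": 0,"ry": 0,"rz": 0,"grip": 1}
    - {"x": -0.468,"y": 0.177,"z": 0.2,"rx": 0,"ry": 0,"rz": 0,"grip": 1}
    - {"x": 0,"y": 0,"z": 0.6,"rx": 0,"ry": 0,"rz": 0,"grip": 1}
    - {"x": 0,"y": 0,"z": 0.8,"rx": 0,"ry": 0,"rz": 0,"grip": 1}
    - {"x": 0,"y": 0,"z": 0.8,"rx": 0,"ry": 0,"rz": 0,"grip": 1}
    - {"x": 0,"y": 0,"z": 0.7,"rx": 0,"ry": 0,"rz": 0,"grip": 1}
    - {"x": 0,"y": 0,"z": 0.4,"rx": 0,"ry": 0,"rz": 0,"grip": 1}
    - {"x": 0,"y": 0,"z": 0,"rx": 0,"ry": 0,"rz": 0,"grip": 0}
    - {"x": 0,"y": 0,"z": 0,"rx": 0,"ry": 0,"rz": 0,"grip": 0}
    - {"x": 0,"y": 0,"z": 0,"rx": 0,"ry": 0,"rz": 0,"grip": 0}
    - {"x": 0,"y": 0,"z": 0,"rx": 0,"ry": 0,"rz": 0,"grip": 0}
    - {"x": 0,"y": 0,"z": 0,"rx": 0,"ry": 0,"rz": 0,"grip": 0}

```text
clock: 3.45
tcp_pos: [0.5849, 0.201, 0.0647]
ee_rot: [[-0.95, 0.312, 0.002], [0.312, 0.95, 0.0], [-0.001, 0.001, -1.0]]
ft_force: [0.7, -0.0, 0.1]
gripper_width: 0.0501
```

Run:
```python
from h import *
go((.37,-.081,.21),90)
```

```text
clock 3.45 tcp [0.5849 0.201  0.0647] yaw 71.82 tilt 0.09 w 0.0501 F [ 0.7 -0.   0.1] units [ 2.321 -6.697 -2.914] rz -3.029
```

Fingers are still closing; wait a bit, then lift.

send_rows:
  series:
    - {"x": 0,"y": 0,"z": 0,"rx": 0,"ry": 0,"rz": 0,"grip": 0}
    - {"x": 0,"y": 0,"z": 0,"rx": 0,"ry": 0,"rz": 0,"grip": 0}
    - {"x": 0,"y": 0,"z": 0,"rx": 0,"ry": 0,"rz": 0,"grip": 0}
    - {"x": 0,"y": 0,"z": 0,"rx": 0,"ry": 0,"rz": 0,"grip": 0}
    - {"x": 0,"y": 0,"z": 0,"rx": 0,"ry": 0,"rz": 0,"grip": 0}
    - {"x": 0,"y": 0,"z": 0,"rx": 0,"ry": 0,"rz": 0,"grip": 0}
    - {"x": 0,"y": 0,"z": -0.2,"rx": 0,"ry": 0,"rz": 0,"grip": 0}
    - {"x": 0,"y": 0,"z": -0.6,"rx": 0,"ry": 0,"rz": 0,"grip": 0}
    - {"x": 0,"y": 0,"z": -0.7,"rx": 0,"ry": 0,"rz": 0,"grip": 0}
    - {"x": 0,"y": 0,"z": -0.7,"rx": 0,"ry": 0,"rz": 0,"grip": 0}
    - {"x": 0,"y": 0,"z": -0.5,"rx": 0,"ry": 0,"rz": 0,"grip": 0}
    - {"x": 0,"y": 0,"z": -0.2,"rx": 0,"ry": 0,"rz": 0,"grip": 0}

```text
clock: 4.65
tcp_pos: [0.5852, 0.2011, 0.2119]
ee_rot: [[-0.95, 0.312, 0.005], [0.312, 0.95, 0.001], [-0.004, 0.002, -1.0]]
ft_force: [1.0, 0.7, -1.8]
gripper_width: 0.0236
```

Run:
```python
from h import *
go((.36,-.081,.21),90)
```

```text
clock 4.65 tcp [0.5852 0.2011 0.2119] yaw 71.83 tilt 0.26 w 0.0236 F [ 1.   0.7 -1.8] units [ 2.52  -6.764  0.014] rz -3.028
```

send_rows:
  series:
    - {"x": 0.2,"y": -0.54,"z": 0,"rx": 0,"ry": 0,"rz": 0,"grip": 0}
    - {"x": 0.28,"y": -0.75,"z": 0,"rx": 0,"ry": 0,"rz": 0,"grip": 0}
    - {"x": 0.28,"y": -0.75,"z": 0,"rx": 0,"ry": 0,"rz": 0,"grip": 0}
    - {"x": 0.28,"y": -0.75,"z": 0,"rx": 0,"ry": 0,"rz": 0,"grip": 0}
    - {"x": 0.28,"y": -0.75,"z": 0,"rx": 0,"ry": 0,"rz": 0,"grip": 0}
    - {"x": 0.28,"y": -0.75,"z": 0,"rx": 0,"ry": 0,"rz": 0,"grip": 0}
    - {"x": 0.28,"y": -0.75,"z": 0,"rx": 0,"ry": 0,"rz": 0,"grip": 0}
    - {"x": 0.28,"y": -0.75,"z": 0,"rx": 0,"ry": 0,"rz": 0,"grip": 0}
    - {"x": 0.28,"y": -0.75,"z": 0,"rx": 0,"ry": 0,"rz": -1,"grip": 0}
    - {"x": 0.09,"y": -0.2,"z": 0,"rx": 0,"ry": 0,"rz": -1,"grip": 0}
    - {"x": 0,"y": 0,"z": 0,"rx": 0,"ry": 0,"rz": -1,"grip": 0}
    - {"x": 0,"y": 0,"z": 0,"rx": 0,"ry": 0,"rz": 0,"grip": 0}

```text
clock: 5.85
tcp_pos: [0.3597, -0.0807, 0.2084]
ee_rot: [[-1.0, 0.003, -0.001], [0.003, 1.0, 0.001], [0.001, 0.001, -1.0]]
ft_force: [-0.9, 0.4, -2.0]
gripper_width: 0.0238
```

Run:
```python
from h import *
go((.36,-.081,.1315),90)
p=optics.capture("top"); 
rect(p,.22,.30,(.36,-.08),.1,"?")
rect(p,.072,.095,(.455,-.08),.04,"old t")
rect(p,.1,.115,(.455,-.205),.045,"good t")
p=optics.capture("wrist"); save(p,"w2",None,1.2)
rect(p,.072,.095,(.455,-.08),.04,"old w")
rect(p,.1,.115,(.455,-.205),.045,"good w")
P=pts(p); 
for lo in np.arange(.12,.27,.01):
    s=(abs(P[:,2]-lo-.005)<.005)&(abs(P[:,0]-.36)<.06)&(abs(P[:,1]+.08)<.06)
    if s.sum()>20: print(round(lo,3),s.sum(),P[s].min(0).round(4),P[s].max(0).round(4))
p=optics.capture("side"); save(p,"s2",(180,150,380,300),4)
```

```text
clock 5.85 tcp [ 0.3597 -0.0807  0.2084] yaw 89.80 tilt 0.06 w 0.0238 F [-0.9  0.4 -2. ] units [-0.008 -0.007  1.538] rz -0.033
? 273 [366.8 -83.9] [176.5  53.8] 89.8
old t 576 [455.4 -81.1] [57.2 57.1] 88.7
good t 264 [ 455.3 -205.3] [19.8 55.2] 89.6
old w 0 [0. 0.] [0. 0.] 0.0
good w 313 [ 433.  -203.3] [19.9 14.6] 89.2
0.14 1114 [ 0.3449 -0.1159  0.1433] [ 0.3644 -0.0432  0.1498]
0.15 152 [ 0.345  -0.1158  0.15  ] [ 0.3621 -0.0429  0.1599]
0.16 144 [ 0.345  -0.1159  0.1601] [ 0.3578 -0.043   0.17  ]
0.17 128 [ 0.3448 -0.116   0.1701] [ 0.3535 -0.0429  0.1799]
0.18 144 [ 0.3446 -0.1159  0.1801] [ 0.3492 -0.0429  0.19  ]
0.19 3016 [ 0.3447 -0.1166  0.19  ] [ 0.3744 -0.0424  0.2   ]
0.2 513 [ 0.3483 -0.1029  0.2   ] [ 0.3539 -0.0558  0.21  ]
0.21 1023 [ 0.3483 -0.1055  0.21  ] [ 0.354  -0.0534  0.22  ]
0.22 1383 [ 0.3481 -0.106   0.22  ] [ 0.3617 -0.0527  0.23  ]
0.23 1705 [ 0.3479 -0.1072  0.23  ] [ 0.361  -0.0515  0.24  ]
0.24 3167 [ 0.348  -0.1072  0.24  ] [ 0.3631 -0.0516  0.25  ]
0.25 1433 [ 0.3478 -0.1047  0.25  ] [ 0.3714 -0.0542  0.26  ]
0.26 387 [ 0.3457 -0.1019  0.26  ] [ 0.3716 -0.0569  0.27  ]
0.27 2295 [ 0.3246 -0.1226  0.2701] [ 0.3716 -0.0361  0.28  ]
```

View pics/w2.png

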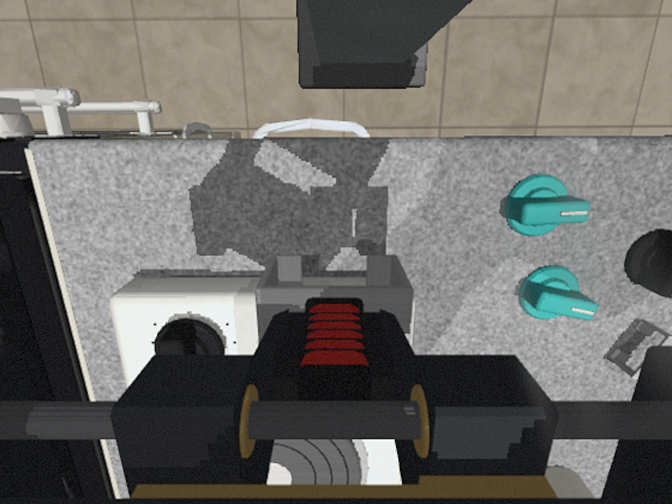

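View pics/s2.png

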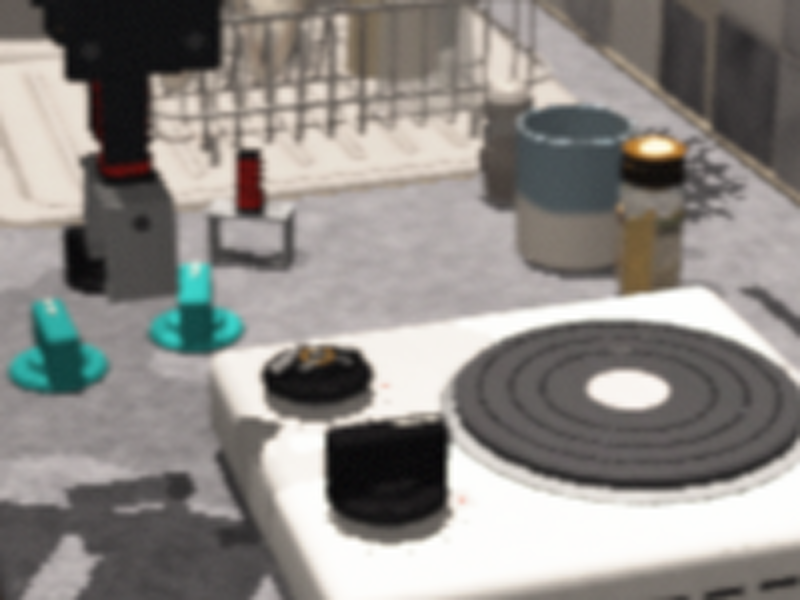

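The wrist view shows the puller level with its feet down at z≈0.143 (open side facing the hotplate), and the wrist-frame y offset to the dial is about 0. The side view shows the broken knob with the gap below its rim. Lower to the rim gap height in front of the hotplate.

send_rows:
  series:
    - {"x": 0,"y": 0,"z": 0.4,"rx": 0,"ry": 0,"rz": 0,"grip": 0}
    - {"x": 0,"y": 0,"z": 0.6,"rx": 0,"ry": 0,"rz": 0,"grip": 0}
    - {"x": 0,"y": 0,"z": 0.4,"rx": 0,"ry": 0,"rz": 0,"grip": 0}
    - {"x": 0,"y": 0,"z": 0.15,"rx": 0,"ry": 0,"rz": 0,"grip": 0}
    - {"x": 0,"y": 0,"z": 0,"rx": 0,"ry": 0,"rz": 0,"grip": 0}
    - {"x": 0,"y": 0,"z": 0,"rx": 0,"ry": 0,"rz": 0,"grip": 0}

```text
clock: 6.6
tcp_pos: [0.3607, -0.0807, 0.1319]
ee_rot: [[-1.0, 0.003, 0.001], [0.003, 1.0, -0.001], [-0.001, -0.001, -1.0]]
ft_force: [0.8, 0.3, -1.4]
gripper_width: 0.0242
```

Run:
```python
from h import *
go((.455,-.0805,.1297),90)
p=optics.capture("wrist")
q=rect(p,.099,.115,(.43,-.203),.05,"good w"); print(q.min(0),q.max(0))
P=pts(p); 
for lo,hi in ((.06,.07),(.07,.1),(.11,.12),(.15,.18)):
    s=(P[:,2]>lo)&(P[:,2]<hi)&(abs(P[:,0]-.36)<.03)&(abs(P[:,1]+.08)<.05)
    if s.sum()>20: print(lo,s.sum(),P[s].min(0).round(4),P[s].max(0).round(4))
p=optics.capture("side"); save(p,"s3",(190,190,330,295),5)
```

```text
clock 6.60 tcp [ 0.3607 -0.0807  0.1319] yaw 89.81 tilt 0.06 w 0.0242 F [ 0.8  0.3 -1.4] units [-1.887  0.01   0.046] rz -0.031
good w 385 [ 462.  -208.7] [ 9. 35.] 89.5
[ 0.4444897  -0.21329033] [ 0.4794719  -0.20422241]
0.06 364 [ 0.3459 -0.1162  0.0665] [ 0.3652 -0.0434  0.07  ]
0.07 1125 [ 0.3456 -0.1162  0.07  ] [ 0.3646 -0.0432  0.1   ]
0.11 2809 [ 0.3457 -0.1169  0.1101] [ 0.3756 -0.0427  0.12  ]
0.15 6678 [ 0.3489 -0.1076  0.15  ] [ 0.364  -0.0515  0.18  ]
```

View pics/s3.png

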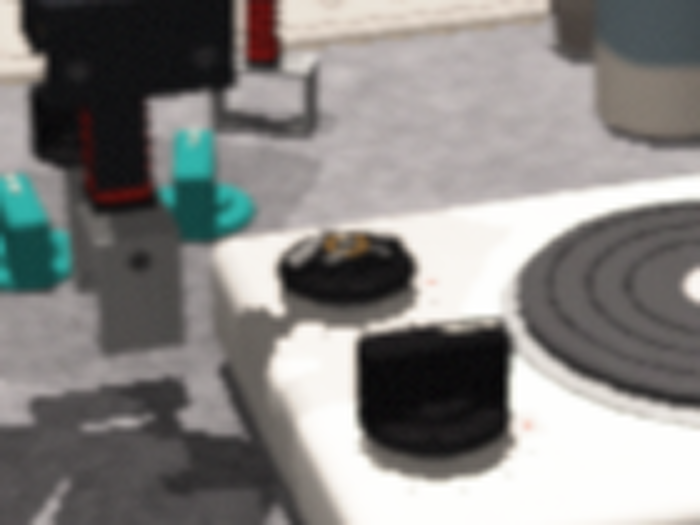

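The side view shows the puller in front of the hotplate with its foot a little above deck level, at (140,345), clear of the front edge. Go 2 mm down, then slide in slowly, checking forces.

send_rows:
  series:
    - {"x": 0,"y": 0,"z": 0.04,"rx": 0,"ry": 0,"rz": -0.03,"grip": 0}
    - {"x": -0.2,"y": 0,"z": 0,"rx": 0,"ry": 0,"rz": 0,"grip": 0}
    - {"x": -0.25,"y": 0,"z": 0,"rx": 0,"ry": 0,"rz": 0,"grip": 0}
    - {"x": -0.2,"y": 0,"z": 0,"rx": 0,"ry": 0,"rz": 0,"grip": 0}
    - {"x": -0.1,"y": 0,"z": 0,"rx": 0,"ry": 0,"rz": 0,"grip": 0}
    - {"x": -0.1,"y": 0,"z": 0,"rx": 0,"ry": 0,"rz": 0,"grip": 0}
    - {"x": -0.1,"y": 0,"z": 0,"rx": 0,"ry": 0,"rz": 0,"grip": 0}
    - {"x": 0,"y": 0,"z": 0,"rx": 0,"ry": 0,"rz": 0,"grip": 0}

```text
clock: 7.5
tcp_pos: [0.4081, -0.0806, 0.1292]
ee_rot: [[-1.0, -0.0, 0.0], [-0.0, 1.0, -0.0], [-0.0, -0.0, -1.0]]
ft_force: [-0.8, -0.5, -2.5]
gripper_width: 0.0239
```

Run:
```python
from h import *
go((.455,-.0805,.1297),90)
p=optics.capture("top"); rect(p,.072,.095,(.455,-.08),.04,"old t")
p=optics.capture("wrist"); P=pts(p); x0=get_state()["tcp_pos"][0]
for lo,hi in ((.058,.07),(.072,.1),(.11,.12),(.15,.18)):
    s=(P[:,2]>lo)&(P[:,2]<hi)&(abs(P[:,0]-x0)<.017)&(abs(P[:,1]+.08)<.05)
    if s.sum()>20: print(lo,s.sum(),P[s].min(0).round(4),P[s].max(0).round(4))
q=rect(p,.099,.115,(.45,-.203),.05,"good w"); print(q.min(0),q.max(0))
```

```text
clock 7.50 tcp [ 0.4081 -0.0806  0.1292] yaw 90.02 tilt 0.01 w 0.0239 F [-0.8 -0.5 -2.5] units [-0.937  0.002 -0.009] rz 0.003
old t 289 [466.4 -73.5] [31.8 58.4] 38.7
0.058 1197 [ 0.3929 -0.1298  0.058 ] [ 0.4238 -0.03    0.0698]
0.072 388 [ 0.3928 -0.1162  0.072 ] [ 0.4095 -0.0431  0.1   ]
0.11 3041 [ 0.3927 -0.1167  0.11  ] [ 0.423  -0.0426  0.12  ]
0.15 6395 [ 0.3956 -0.1074  0.15  ] [ 0.4184 -0.0515  0.18  ]
good w 1870 [ 444.6 -203.6] [20.8 37.7] 89.6
[ 0.4256846  -0.21406728] [ 0.46342933 -0.19314371]
```

Lateral alignment is within about 0.2 mm in the wrist frame, so slide fully in.

send_rows:
  series:
    - {"x": -0.1,"y": 0,"z": 0,"rx": 0,"ry": 0,"rz": 0,"grip": 0}
    - {"x": -0.12,"y": 0,"z": 0,"rx": 0,"ry": 0,"rz": 0,"grip": 0}
    - {"x": -0.12,"y": 0,"z": 0,"rx": 0,"ry": 0,"rz": 0,"grip": 0}
    - {"x": -0.12,"y": 0,"z": 0,"rx": 0,"ry": 0,"rz": 0,"grip": 0}
    - {"x": -0.12,"y": 0,"z": 0,"rx": 0,"ry": 0,"rz": 0,"grip": 0}
    - {"x": -0.12,"y": 0,"z": 0,"rx": 0,"ry": 0,"rz": 0,"grip": 0}
    - {"x": -0.12,"y": 0,"z": 0,"rx": 0,"ry": 0,"rz": 0,"grip": 0}
    - {"x": -0.1,"y": 0,"z": 0,"rx": 0,"ry": 0,"rz": 0,"grip": 0}
    - {"x": 0,"y": 0,"z": 0,"rx": 0,"ry": 0,"rz": 0,"grip": 0}

```text
clock: 8.5
tcp_pos: [0.4543, -0.0806, 0.1292]
ee_rot: [[-1.0, -0.0, 0.0], [-0.0, 1.0, -0.0], [-0.0, -0.0, -1.0]]
ft_force: [-0.2, 0.1, -2.1]
gripper_width: 0.0233
```

Run:
```python
from h import *
go((.455,-.0805,.1297),90)
p=optics.capture("side"); save(p,"s4",(190,190,330,295),5)
p=optics.capture("top"); rect(p,.095,.115,(.455,-.205),.045,"good t")
```

```text
clock 8.50 tcp [ 0.4543 -0.0806  0.1292] yaw 90.02 tilt 0.01 w 0.0233 F [-0.2  0.1 -2.1] units [-0.015  0.002 -0.01 ] rz 0.003
good t 0 [0. 0.] [0. 0.] 0.0
```

View pics/s4.png

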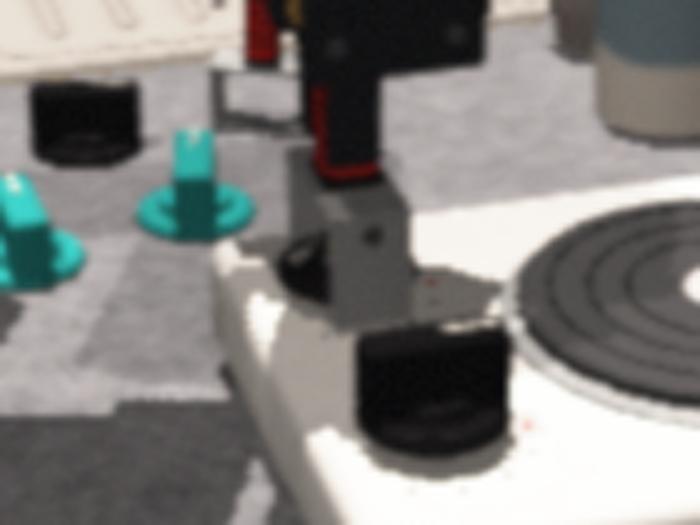

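The puller straddles the knob (side at px 330–410, centred on the knob), with no contact force. Pull straight up.

send_rows:
  series:
    - {"x": 0,"y": 0,"z": -0.03,"rx": 0,"ry": 0,"rz": 0,"grip": 0}
    - {"x": 0,"y": 0,"z": -0.03,"rx": 0,"ry": 0,"rz": 0,"grip": 0}
    - {"x": 0,"y": 0,"z": -0.04,"rx": 0,"ry": 0,"rz": 0,"grip": 0}
    - {"x": 0,"y": 0,"z": -0.05,"rx": 0,"ry": 0,"rz": 0,"grip": 0}
    - {"x": 0,"y": 0,"z": -0.05,"rx": 0,"ry": 0,"rz": 0,"grip": 0}
    - {"x": 0,"y": 0,"z": -0.05,"rx": 0,"ry": 0,"rz": 0,"grip": 0}
    - {"x": 0,"y": 0,"z": -0.05,"rx": 0,"ry": 0,"rz": 0,"grip": 0}
    - {"x": 0,"y": 0,"z": -0.05,"rx": 0,"ry": 0,"rz": 0,"grip": 0}
    - {"x": 0,"y": 0,"z": -0.05,"rx": 0,"ry": 0,"rz": 0,"grip": 0}
    - {"x": 0,"y": 0,"z": -0.1,"rx": 0,"ry": 0,"rz": 0,"grip": 0}
    - {"x": 0,"y": 0,"z": -0.1,"rx": 0,"ry": 0,"rz": 0,"grip": 0}
    - {"x": 0,"y": 0,"z": 0,"rx": 0,"ry": 0,"rz": 0,"grip": 0}

```text
clock: 9.8
tcp_pos: [0.454, -0.0807, 0.16]
ee_rot: [[-1.0, -0.0, 0.001], [-0.0, 1.0, -0.001], [-0.001, -0.001, -1.0]]
ft_force: [-0.6, -0.6, -1.9]
gripper_width: 0.024
```

Run:
```python
from h import *
go((.455,-.0805,.2),90)
p=optics.capture("side"); save(p,"s5",(190,160,330,265),5)
```

```text
clock 9.80 tcp [ 0.454  -0.0807  0.16  ] yaw 90.00 tilt 0.08 w 0.0240 F [-0.6 -0.6 -1.9] units [-0.021  0.003 -0.8  ] rz 0.0
```

View pics/s5.png

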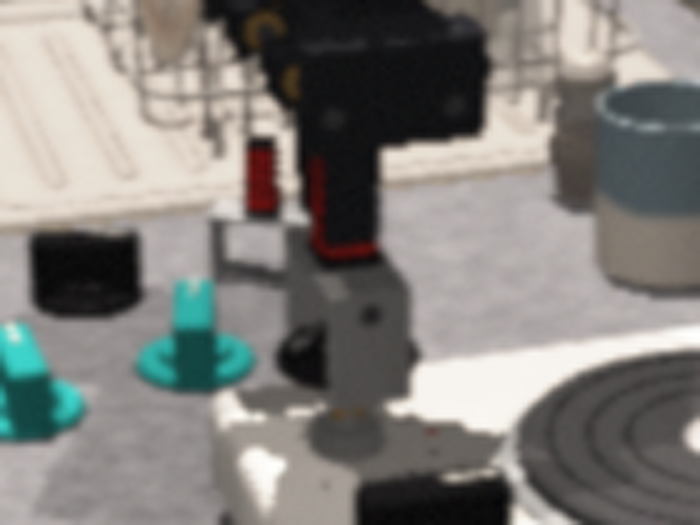

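The broken knob hangs in the puller and the shaft tip is bare at (348,412). Lift further, then carry gently.

send_rows:
  series:
    - {"x": 0,"y": 0,"z": -0.15,"rx": 0,"ry": 0,"rz": 0,"grip": 0}
    - {"x": 0,"y": 0,"z": -0.25,"rx": 0,"ry": 0,"rz": 0,"grip": 0}
    - {"x": 0,"y": 0,"z": -0.25,"rx": 0,"ry": 0,"rz": 0,"grip": 0}
    - {"x": 0,"y": 0,"z": -0.25,"rx": 0,"ry": 0,"rz": 0,"grip": 0}
    - {"x": 0,"y": 0,"z": -0.1,"rx": 0,"ry": 0,"rz": 0,"grip": 0}
    - {"x": 0,"y": 0,"z": 0,"rx": 0,"ry": 0,"rz": 0,"grip": 0}
    - {"x": 0,"y": 0,"z": 0,"rx": 0,"ry": 0,"rz": 0,"grip": 0}
    - {"x": -0.05,"y": 0.08,"z": 0,"rx": 0,"ry": 0,"rz": 0,"grip": 0}
    - {"x": -0.1,"y": 0.16,"z": 0,"rx": 0,"ry": 0,"rz": 0,"grip": 0}
    - {"x": -0.16,"y": 0.26,"z": 0,"rx": 0,"ry": 0,"rz": 0,"grip": 0}
    - {"x": -0.2,"y": 0.32,"z": 0,"rx": 0,"ry": 0,"rz": 0,"grip": 0}
    - {"x": -0.2,"y": 0.32,"z": 0,"rx": 0,"ry": 0,"rz": 0,"grip": 0}

```text
clock: 11.05
tcp_pos: [0.4897, -0.0223, 0.2089]
ee_rot: [[-1.0, -0.0, -0.001], [-0.0, 1.0, 0.0], [0.001, 0.0, -1.0]]
ft_force: [-0.4, -0.6, -3.3]
gripper_width: 0.0238
```

send_rows:
  series:
    - {"x": -0.2,"y": 0.32,"z": 0,"rx": 0,"ry": 0,"rz": 0,"grip": 0}
    - {"x": -0.2,"y": 0.32,"z": 0,"rx": 0,"ry": 0,"rz": 0,"grip": 0}
    - {"x": -0.2,"y": 0.32,"z": 0,"rx": 0,"ry": 0,"rz": 0,"grip": 0}
    - {"x": -0.2,"y": 0.32,"z": 0,"rx": 0,"ry": 0,"rz": 0,"grip": 0}
    - {"x": -0.2,"y": 0.32,"z": 0,"rx": 0,"ry": 0,"rz": 0,"grip": 0}
    - {"x": -0.2,"y": 0.3,"z": 0,"rx": 0,"ry": 0,"rz": 0,"grip": 0}
    - {"x": -0.14,"y": 0.22,"z": 0,"rx": 0,"ry": 0,"rz": 0,"grip": 0}
    - {"x": -0.1,"y": 0.14,"z": 0,"rx": 0,"ry": 0,"rz": 0,"grip": 0}
    - {"x": -0.05,"y": 0.08,"z": 0,"rx": 0,"ry": 0,"rz": 0,"grip": 0}
    - {"x": 0,"y": 0,"z": 0,"rx": 0,"ry": 0,"rz": 0,"grip": 0}
    - {"x": 0,"y": 0,"z": 0,"rx": 0,"ry": 0,"rz": 0,"grip": 0}

```text
clock: 12.15
tcp_pos: [0.5635, 0.0931, 0.2092]
ee_rot: [[-1.0, 0.0, -0.0], [0.0, 1.0, -0.0], [0.0, -0.0, -1.0]]
ft_force: [-0.3, 0.6, -2.2]
gripper_width: 0.0237
```

Run:
```python
from h import *
go((.56,.09,.067),90)
p=optics.capture("side"); save(p,"s6",(190,150,330,255),4)
print([ (round(r["confidence"],2),np.round(r["position"])) for r in finder.look_for(p,"old_knob")])
```

```text
clock 12.15 tcp [0.5635 0.0931 0.2092] yaw 89.98 tilt 0.02 w 0.0237 F [-0.3  0.6 -2.2] units [ 0.069 -0.062  2.845] rz -0.003
[(0.54, array([278., 178.]))]
```

View pics/s6.png

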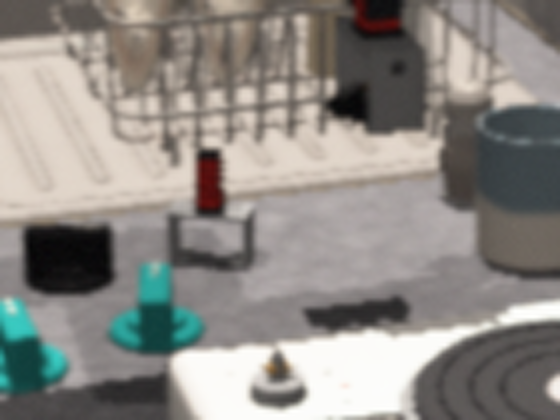

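The knob still hangs in the puller (350,100). Lower and release.

send_rows:
  series:
    - {"x": 0,"y": 0,"z": 0.15,"rx": 0,"ry": 0,"rz": 0,"grip": 0}
    - {"x": 0,"y": 0,"z": 0.3,"rx": 0,"ry": 0,"rz": 0,"grip": 0}
    - {"x": 0,"y": 0,"z": 0.45,"rx": 0,"ry": 0,"rz": 0,"grip": 0}
    - {"x": 0,"y": 0,"z": 0.5,"rx": 0,"ry": 0,"rz": 0,"grip": 0}
    - {"x": 0,"y": 0,"z": 0.5,"rx": 0,"ry": 0,"rz": 0,"grip": 0}
    - {"x": 0,"y": 0,"z": 0.4,"rx": 0,"ry": 0,"rz": 0,"grip": 0}
    - {"x": 0,"y": 0,"z": 0.3,"rx": 0,"ry": 0,"rz": 0,"grip": 0}
    - {"x": 0,"y": 0,"z": 0.15,"rx": 0,"ry": 0,"rz": 0,"grip": 0}
    - {"x": 0,"y": 0,"z": 0.08,"rx": 0,"ry": 0,"rz": 0,"grip": 0}
    - {"x": 0,"y": 0,"z": 0.05,"rx": 0,"ry": 0,"rz": 0,"grip": 0}
    - {"x": 0,"y": 0,"z": 0,"rx": 0,"ry": 0,"rz": 0,"grip": 0}

```text
clock: 13.35
tcp_pos: [0.5639, 0.0934, 0.0655]
ee_rot: [[-1.0, 0.0, 0.001], [0.0, 1.0, -0.0], [-0.001, -0.0, -1.0]]
ft_force: [-0.2, -0.4, -2.4]
gripper_width: 0.0241
```

send_rows:
  series:
    - {"x": 0,"y": 0,"z": 0,"rx": 0,"ry": 0,"rz": 0,"grip": 0.35}
    - {"x": 0,"y": 0,"z": 0,"rx": 0,"ry": 0,"rz": 0,"grip": 0.7}
    - {"x": 0,"y": 0,"z": 0,"rx": 0,"ry": 0,"rz": 0,"grip": 0.7}
    - {"x": 0,"y": 0,"z": 0,"rx": 0,"ry": 0,"rz": 0,"grip": 0.7}
    - {"x": 0,"y": 0,"z": 0,"rx": 0,"ry": 0,"rz": 0,"grip": 0.7}
    - {"x": 0,"y": 0,"z": 0,"rx": 0,"ry": 0,"rz": 0,"grip": 0.7}
    - {"x": 0,"y": 0,"z": 0,"rx": 0,"ry": 0,"rz": 0,"grip": 0.7}
    - {"x": 0,"y": 0,"z": -0.2,"rx": 0,"ry": 0,"rz": 0,"grip": 0.7}
    - {"x": 0,"y": 0,"z": -0.6,"rx": 0,"ry": 0,"rz": 0,"grip": 0.7}
    - {"x": 0,"y": 0,"z": -0.8,"rx": 0,"ry": 0,"rz": 0,"grip": 0.7}
    - {"x": 0,"y": 0,"z": -0.8,"rx": 0,"ry": 0,"rz": 0,"grip": 0.7}
    - {"x": 0,"y": 0,"z": -0.6,"rx": 0,"ry": 0,"rz": 0,"grip": 0.7}

```text
clock: 14.55
tcp_pos: [0.5638, 0.0935, 0.2187]
ee_rot: [[-1.0, -0.0, 0.003], [-0.0, 1.0, -0.0], [-0.003, -0.0, -1.0]]
ft_force: [0.1, -0.3, -0.6]
gripper_width: 0.0616
```

Run:
```python
from h import *
p=optics.capture("top")
rect(p,.028,.042,(.401,.232),.04,"new bar t"); rect(p,.002,.012,(.401,.232),.04,"new rim t")
p=optics.capture("side"); rect(p,.095,.115,(.563,.093),.05,"handle s"); rect(p,.003,.02,(.563,.093),.05,"low s")
go((.401,.232,.2),90)
```

```text
new bar t 0 [0. 0.] [0. 0.] 0.0
new rim t 0 [0. 0.] [0. 0.] 0.0
handle s 78 [566.1  91.8] [28.8 24.2] 89.9
low s 97 [553.6 107.1] [55.  22.3] 72.5
clock 14.65 tcp [0.565  0.0935 0.2203] yaw 90.01 tilt 0.51 w 0.0619 F [-0.1 -0.2  0.5] units [3.283 2.771 0.376] rz 0.002
```

send_rows:
  series:
    - {"x": 0.3,"y": 0.3,"z": 0,"rx": 0,"ry": 0,"rz": 0,"grip": 1}
    - {"x": 0.5,"y": 0.55,"z": 0,"rx": 0,"ry": 0,"rz": 0,"grip": 1}
    - {"x": 0.5,"y": 0.55,"z": 0,"rx": 0,"ry": 0,"rz": 0,"grip": 1}
    - {"x": 0.5,"y": 0.55,"z": 0,"rx": 0,"ry": 0,"rz": 0,"grip": 1}
    - {"x": 0.4,"y": 0.5,"z": 0,"rx": 0,"ry": 0,"rz": 0,"grip": 1}
    - {"x": 0.3,"y": 0.3,"z": 0,"rx": 0,"ry": 0,"rz": 0,"grip": 1}
    - {"x": 0,"y": 0,"z": 0,"rx": 0,"ry": 0,"rz": 0,"grip": 1}

```text
clock: 15.35
tcp_pos: [0.4368, 0.2322, 0.215]
ee_rot: [[-1.0, -0.003, -0.001], [-0.003, 1.0, -0.0], [0.001, -0.0, -1.0]]
ft_force: [-0.2, -0.6, 0.4]
gripper_width: 0.0883
```

Run:
```python
from h import *
p=optics.capture("wrist")
q=rect(p,.030,.042,(.401,.232),.04,"new bar w"); rect(p,.002,.012,(.401,.232),.04,"new rim w")
u,v=pix(p,(.401,.232,.03)).astype(int); print(u,v)
save(p,"w7",None,1.2)
p=optics.capture("top")
rect(p,.030,.042,(.401,.232),.04,"new bar t")
rect(p,.095,.115,(.563,.093),.05,"handle t"); rect(p,.002,.02,(.563,.093),.05,"low t")
rect(p,.08,.1,(.455,-.081),.03,"shaft t")
go((.401,.232,.1),90)
```

```text
new bar w 1051 [399.9 238.8] [20.  58.1] 77.8
new rim w 1137 [398.3 239.2] [58.4 55.3] 79.0
277 155
new bar t 50 [398.8 246. ] [52.3 12.3] 2.5
handle t 131 [566.3  92.6] [21.7 24.3] 88.3
low t 187 [567.5  94. ] [84.8 91.6] 49.1
shaft t 16 [455.7 -84.1] [12.8  5.6] 10.6
clock 15.45 tcp [0.4387 0.2308 0.2151] yaw 90.04 tilt 0.02 w 0.0883 F [-0.3 -0.2 -1.3] units [0.754 0.025 2.301] rz 0.007
```

View pics/w7.png

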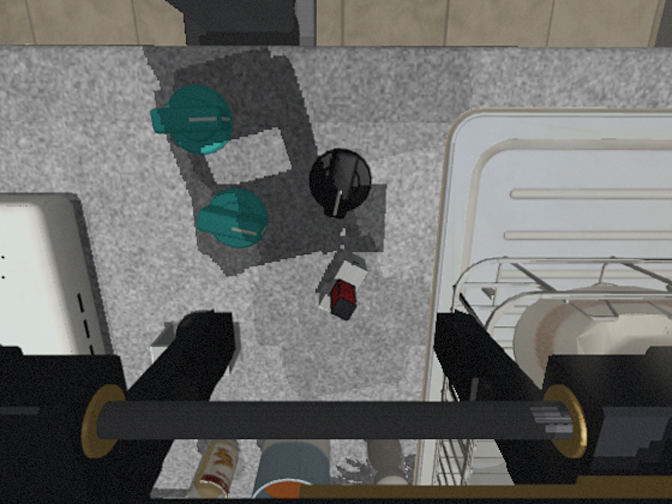

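The black knob is at px (340,182), with its white pointer end at (335,207), so the pointer is toward +x. Its yaw is about −12°. Go above it and turn the tool to match.

send_rows:
  series:
    - {"x": 0.3,"y": 0.06,"z": 0.3,"rx": 0,"ry": 0,"rz": 0,"grip": 0.6}
    - {"x": 0.3,"y": 0.07,"z": 0.7,"rx": 0,"ry": 0,"rz": 0,"grip": 0.6}
    - {"x": 0.156,"y": 0,"z": 0.7,"rx": 0,"ry": 0,"rz": 0,"grip": 0.6}
    - {"x": 0,"y": 0,"z": 0.5,"rx": 0,"ry": 0,"rz": 1,"grip": 0.6}
    - {"x": 0,"y": 0,"z": 0.2,"rx": 0,"ry": 0,"rz": 1,"grip": 0.6}
    - {"x": 0,"y": 0,"z": 0,"rx": 0,"ry": 0,"rz": 0.04,"grip": 0.6}
    - {"x": 0,"y": 0,"z": 0,"rx": 0,"ry": 0,"rz": 0,"grip": 0.6}
    - {"x": 0,"y": 0,"z": 0,"rx": 0,"ry": 0,"rz": 0,"grip": 0.6}

```text
clock: 16.25
tcp_pos: [0.4016, 0.2372, 0.0959]
ee_rot: [[-0.978, 0.211, 0.001], [0.211, 0.978, 0.0], [-0.001, 0.001, -1.0]]
ft_force: [0.1, -0.2, 0.0]
gripper_width: 0.0533
```

Run:
```python
from h import *
p=optics.capture("wrist"); q=rect(p,.030,.042,(.401,.238),.04,"new bar w"); 
p=optics.capture("side"); q=rect(p,.030,.042,(.401,.238),.04,"new bar s")
for i in range(4): go((.400,.238,.009),77.8); optics.capture("top")
```

```text
new bar w 2072 [399.7 239. ] [19.9 57.5] 77.4
new bar s 93 [399.2 232.6] [22.5 55.1] 73.1
clock 16.35 tcp [0.4014 0.2374 0.0959] yaw 77.82 tilt 0.09 w 0.0530 F [-0.  -0.9  0.8] units [0.032 0.005 1.738] rz 0.003
clock 16.40 tcp [0.4012 0.2374 0.0958] yaw 77.81 tilt 0.07 w 0.0529 F [ 0.4 -0.4  0.3] units [0.028 0.005 1.736] rz 0.002
clock 16.45 tcp [0.4011 0.2374 0.0957] yaw 77.80 tilt 0.06 w 0.0527 F [-0.3  0.8 -0.1] units [0.026 0.005 1.734] rz -0.0
clock 16.50 tcp [0.401  0.2375 0.0956] yaw 77.79 tilt 0.05 w 0.0527 F [-0.1 -0.2 -0. ] units [0.024 0.006 1.732] rz -0.001
```

send_rows:
  series:
    - {"x": 0.02,"y": 0,"z": 0.4,"rx": 0,"ry": 0,"rz": 0.06,"grip": 0.6}
    - {"x": 0,"y": 0,"z": 0.6,"rx": 0,"ry": 0,"rz": 0,"grip": 0.6}
    - {"x": 0,"y": 0,"z": 0.5,"rx": 0,"ry": 0,"rz": 0,"grip": 0.6}
    - {"x": 0,"y": 0,"z": 0.22,"rx": 0,"ry": 0,"rz": 0,"grip": 0.6}
    - {"x": 0,"y": 0,"z": 0,"rx": 0,"ry": 0,"rz": 0,"grip": 0.6}
    - {"x": 0,"y": 0,"z": 0,"rx": 0,"ry": 0,"rz": 0,"grip": 0}
    - {"x": 0,"y": 0,"z": 0,"rx": 0,"ry": 0,"rz": 0,"grip": 0}
    - {"x": 0,"y": 0,"z": 0,"rx": 0,"ry": 0,"rz": 0,"grip": 0}
    - {"x": 0,"y": 0,"z": 0,"rx": 0,"ry": 0,"rz": 0,"grip": 0}
    - {"x": 0,"y": 0,"z": 0,"rx": 0,"ry": 0,"rz": 0,"grip": 0}
    - {"x": 0,"y": 0,"z": 0,"rx": 0,"ry": 0,"rz": 0,"grip": 0}
    - {"x": 0,"y": 0,"z": 0,"rx": 0,"ry": 0,"rz": 0,"grip": 0}

```text
clock: 17.75
tcp_pos: [0.4001, 0.2377, 0.0097]
ee_rot: [[-0.976, 0.218, 0.001], [0.218, 0.976, 0.0], [-0.001, 0.0, -1.0]]
ft_force: [-1.3, -1.0, 6.0]
gripper_width: 0.0199
```

Run:
```python
from h import *
go((.42,-.081,.21),90)
p=optics.capture("wrist"); q=rect(p,.030,.042,(.401,.238),.04,"new bar w"); q=rect(p,.002,.011,(.401,.238),.04,"rim w"); print(q.min(0),q.max(0))
```

```text
clock 17.75 tcp [0.4001 0.2377 0.0097] yaw 77.41 tilt 0.04 w 0.0199 F [-1.3 -1.   6. ] units [-1.782 -6.133 -4.008] rz -2.099
new bar w 5151 [395.7 239.7] [45.3 45.1] 32.7
rim w 2000 [386.2 241.5] [58.3 31.7] 78.6
[0.37033677 0.2097719 ] [0.40752026 0.267986  ]
```

send_rows:
  series:
    - {"x": 0,"y": 0,"z": -0.2,"rx": 0,"ry": 0,"rz": 0,"grip": 0}
    - {"x": 0,"y": 0,"z": -0.7,"rx": 0,"ry": 0,"rz": 0,"grip": 0}
    - {"x": 0,"y": 0,"z": -0.9,"rx": 0,"ry": 0,"rz": 0,"grip": 0}
    - {"x": 0,"y": 0,"z": -0.9,"rx": 0,"ry": 0,"rz": 0,"grip": 0}
    - {"x": -0.1,"y": -0.14,"z": -0.8,"rx": 0,"ry": 0,"rz": 0,"grip": 0}
    - {"x": -0.35,"y": -0.5,"z": -0.4,"rx": 0,"ry": 0,"rz": 0,"grip": 0}
    - {"x": -0.52,"y": -0.75,"z": 0,"rx": 0,"ry": 0,"rz": 0,"grip": 0}
    - {"x": -0.52,"y": -0.75,"z": 0,"rx": 0,"ry": 0,"rz": 0,"grip": 0}
    - {"x": -0.52,"y": -0.75,"z": 0,"rx": 0,"ry": 0,"rz": 0,"grip": 0}
    - {"x": -0.52,"y": -0.75,"z": 0,"rx": 0,"ry": 0,"rz": 0,"grip": 0}
    - {"x": -0.52,"y": -0.75,"z": 0,"rx": 0,"ry": 0,"rz": 0,"grip": 0}
    - {"x": -0.47,"y": -0.65,"z": 0,"rx": 0,"ry": 0,"rz": 0,"grip": 0}

```text
clock: 19.0
tcp_pos: [0.5169, -0.0488, 0.2048]
ee_rot: [[-0.976, 0.219, 0.0], [0.219, 0.976, -0.0], [-0.0, -0.0, -1.0]]
ft_force: [0.6, 0.5, -0.3]
gripper_width: 0.0196
```

send_rows:
  series:
    - {"x": -0.3,"y": -0.4,"z": 0,"rx": 0,"ry": 0,"rz": -0.7,"grip": 0}
    - {"x": -0.1,"y": -0.2,"z": 0,"rx": 0,"ry": 0,"rz": -0.7,"grip": 0}
    - {"x": 0,"y": 0,"z": 0,"rx": 0,"ry": 0,"rz": -0.7,"grip": 0}
    - {"x": 0,"y": 0,"z": 0,"rx": 0,"ry": 0,"rz": 0,"grip": 0}
    - {"x": 0,"y": 0,"z": 0,"rx": 0,"ry": 0,"rz": 0,"grip": 0}
    - {"x": 0,"y": 0,"z": 0,"rx": 0,"ry": 0,"rz": 0,"grip": 0}

```text
clock: 19.6
tcp_pos: [0.5303, -0.0797, 0.2045]
ee_rot: [[-1.0, 0.001, 0.0], [0.001, 1.0, -0.0], [-0.0, -0.0, -1.0]]
ft_force: [1.0, -0.2, -0.9]
gripper_width: 0.0195
```

Run:
```python
from h import *
go((.455,-.0805,.2),90)
p=optics.capture("wrist"); save(p,"w8",None,1.2)
q=rect(p,.079,.092,(.455,-.081),.02,"shaft w"); q=rect(p,.068,.0745,(.455,-.081),.025,"collar w")
q=rect(p,.099,.115,(.45,-.203),.05,"good w")
x,y,z=get_state()["tcp_pos"]
print(z); q=rect(p,z-.012,z-.003,(x,y),.035,"rim"); print(q.min(0),q.max(0))
q=rect(p,z+.023,z+.03,(x,y),.035,"top"); print(q.min(0),q.max(0))
```

```text
clock 19.60 tcp [ 0.5303 -0.0797  0.2045] yaw 89.95 tilt 0.00 w 0.0195 F [ 1.  -0.2 -0.9] units [ 1.506 -0.016  0.09 ] rz -0.009
shaft w 120 [455.5 -81.9] [12.6  7.4] 0.0
collar w 803 [455.7 -81.2] [28.6 28.1] 0.8
good w 2292 [ 455.6 -203.6] [57.9 20.5] 0.3
0.20446524065270968
rim 2053 [516.4 -78.7] [33.  59.7] 0.5
[ 0.49990845 -0.10842822] [ 0.53317404 -0.04875264]
top 4043 [524.5 -79.1] [42.9 43.3] 45.3
[ 0.5017016  -0.10468064] [ 0.54637295 -0.05304934]
```

View pics/w8.png

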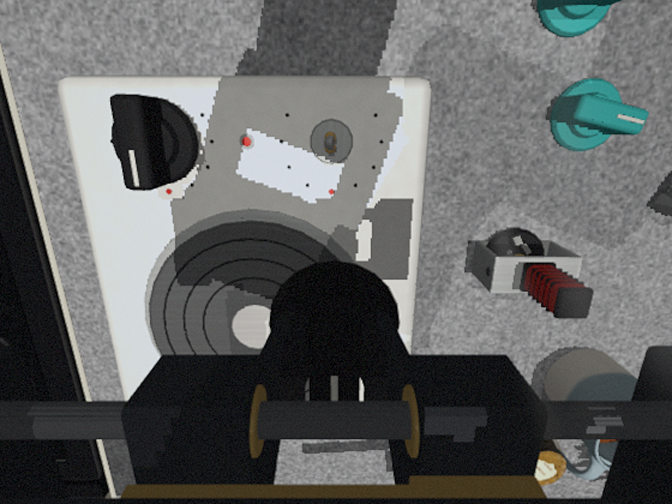

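The view shows the knob held, the bare shaft and collar at (331,141), and the puller standing with the broken knob in it at (520,262). I take a closer measurement without viewing a picture.

send_rows:
  series:
    - {"x": 0.1,"y": 0,"z": 0.3,"rx": 0,"ry": 0,"rz": 0,"grip": 0}
    - {"x": 0.2,"y": 0,"z": 0.5,"rx": 0,"ry": 0,"rz": 0,"grip": 0}
    - {"x": 0.15,"y": 0,"z": 0.4,"rx": 0,"ry": 0,"rz": 0,"grip": 0}
    - {"x": 0,"y": 0,"z": 0.09,"rx": 0,"ry": 0,"rz": 0,"grip": 0}
    - {"x": 0,"y": 0,"z": 0,"rx": 0,"ry": 0,"rz": 0,"grip": 0}
    - {"x": 0,"y": 0,"z": 0,"rx": 0,"ry": 0,"rz": 0,"grip": 0}
    - {"x": 0,"y": 0,"z": 0,"rx": 0,"ry": 0,"rz": 0,"grip": 0}

```text
clock: 20.35
tcp_pos: [0.5087, -0.0802, 0.1407]
ee_rot: [[-1.0, -0.0, 0.002], [-0.0, 1.0, -0.001], [-0.002, -0.001, -1.0]]
ft_force: [-0.1, 0.6, -0.3]
gripper_width: 0.02
```

Run:
```python
from h import *
go((.456,-.0805,.1),90)
p=optics.capture("wrist"); 
for lo,hi in((.0685,.0755),(.0785,.092)):
    q=rect(p,lo,hi,(.455,-.081),.022,"z%.3f"%lo); print(q.min(0),q.max(0), np.percentile(q,[2,98],0).mean(0))
q=rect(p,.099,.115,(.45,-.203),.05,"good w")
x,y,z=get_state()["tcp_pos"]
q=rect(p,z-.012,z-.003,(x,y),.035,"rim"); print(q.min(0),q.max(0))
c=pix(p,(.455,-.0805,.08)).astype(int); print(c); a=60
img=p["color"][max(0,c[1]-a):c[1]+a,c[0]-a:c[0]+a]
cv2.imwrite("pics/w9.png",cv2.resize(np.ascontiguousarray(img[:,:,::-1]),None,fx=5,fy=5,interpolation=cv2.INTER_NEAREST))
print("scale px/mm",np.linalg.norm(pix(p,(.455,-.08,.072))-pix(p,(.455,-.09,.072)))/10)
for X in ((.455,-.0805,.072),(.455,-.0805,.089)): print(5*(pix(p,X)-[c[0]-a,max(0,c[1]-a)]))
```

```text
clock 20.35 tcp [ 0.5087 -0.0802  0.1407] yaw 90.01 tilt 0.12 w 0.0200 F [-0.1  0.6 -0.3] units [ 1.055 -0.004  0.812] rz 0.002
z0.069 1193 [455.6 -80.6] [28.1 28.4] 89.6
[ 0.44140303 -0.09462537] [ 0.46981588 -0.06656495] [ 0.4552933  -0.08062716]
z0.079 196 [455.4 -81.9] [13.1  7.1] 0.2
[ 0.44881135 -0.08540595] [ 0.46190664 -0.07827693] [ 0.45538724 -0.08181852]
good w 3855 [ 455.8 -203.5] [20.9 58.5] 89.9
rim 2048 [494.6 -79.4] [32.8 59.6] 1.3
[ 0.47819844 -0.10897706] [ 0.51167256 -0.04931397]
[276 155]
scale px/mm 1.4877324595233528
[303.35192583 294.84754108]
[302.53788515 315.27170552]
```

View pics/w9.png

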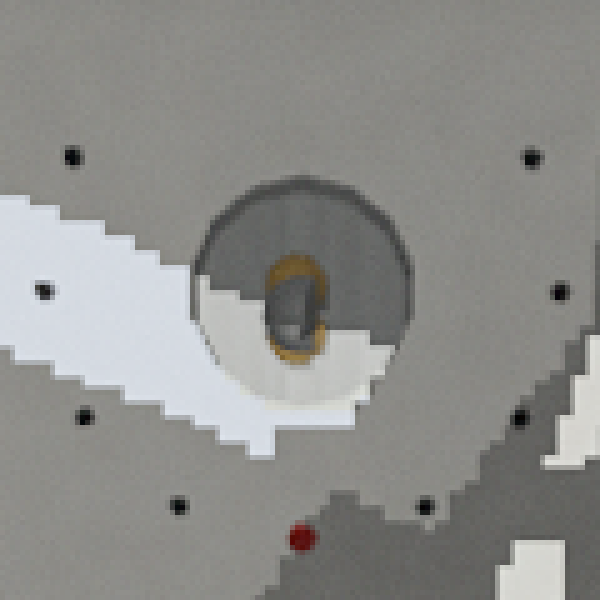

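The collar centre in the crop is at about (301.5,297), which is y≈−0.0807 and x≈0.4553 in the wrist frame. The held rim centre reads +1.1 mm in y and −0.5 mm in x relative to the TCP. So the TCP target is about (0.4558, −0.0818).

send_rows:
  series:
    - {"x": 0.15,"y": 0,"z": 0,"rx": 0,"ry": 0,"rz": 0,"grip": 0}
    - {"x": 0.3,"y": -0.03,"z": 0,"rx": 0,"ry": 0,"rz": 0,"grip": 0}
    - {"x": 0.3,"y": 0,"z": 0.1,"rx": 0,"ry": 0,"rz": 0,"grip": 0}
    - {"x": 0.2,"y": 0,"z": 0.2,"rx": 0,"ry": 0,"rz": 0,"grip": 0}
    - {"x": 0.09,"y": 0,"z": 0.2,"rx": 0,"ry": 0,"rz": 0,"grip": 0}
    - {"x": 0,"y": 0,"z": 0.1,"rx": 0,"ry": 0,"rz": 0,"grip": 0}
    - {"x": 0,"y": 0,"z": 0,"rx": 0,"ry": 0,"rz": 0,"grip": 0}
    - {"x": 0,"y": 0,"z": 0,"rx": 0,"ry": 0,"rz": 0,"grip": 0}
    - {"x": 0,"y": 0,"z": 0,"rx": 0,"ry": 0,"rz": 0,"grip": 0}
    - {"x": 0,"y": 0,"z": 0,"rx": 0,"ry": 0,"rz": 0,"grip": 0}

```text
clock: 21.4
tcp_pos: [0.4562, -0.0816, 0.11]
ee_rot: [[-1.0, -0.0, 0.001], [-0.0, 1.0, -0.0], [-0.001, -0.0, -1.0]]
ft_force: [0.0, 0.7, -0.4]
gripper_width: 0.0196
```

Run:
```python
from h import *
for i in range(3):
    go((.4558,-.0818,.0985),90); p=optics.capture("wrist")
x,y,z=get_state()["tcp_pos"]
q=rect(p,z-.012,z-.003,(x,y),.035,"rim"); print(q.min(0),q.max(0),q.min(0)[0]+.03)
```

```text
clock 21.40 tcp [ 0.4562 -0.0816  0.11  ] yaw 90.01 tilt 0.04 w 0.0196 F [ 0.   0.7 -0.4] units [ 0.008 -0.003  0.231] rz 0.002
clock 21.45 tcp [ 0.4561 -0.0816  0.11  ] yaw 90.01 tilt 0.03 w 0.0198 F [-0.4  0.1 -1. ] units [ 0.007 -0.003  0.229] rz 0.002
clock 21.50 tcp [ 0.4561 -0.0816  0.1099] yaw 90.01 tilt 0.02 w 0.0197 F [ 0.6 -0.1 -0.1] units [ 0.006 -0.004  0.228] rz 0.002
rim 2057 [442.2 -81.1] [32.5 59.6] 2.0
[ 0.4258989  -0.11042093] [ 0.45951813 -0.05087335] 0.4558989
```

send_rows:
  series:
    - {"x": 0.008,"y": 0,"z": 0.1,"rx": 0,"ry": 0,"rz": 0,"grip": 0}
    - {"x": 0,"y": 0,"z": 0.08,"rx": 0,"ry": 0,"rz": 0,"grip": 0}
    - {"x": 0,"y": 0,"z": 0.06,"rx": 0,"ry": 0,"rz": 0,"grip": 0}
    - {"x": 0,"y": 0,"z": 0.04,"rx": 0,"ry": 0,"rz": 0,"grip": 0}
    - {"x": 0,"y": 0,"z": 0.04,"rx": 0,"ry": 0,"rz": 0,"grip": 0}
    - {"x": 0,"y": 0,"z": 0,"rx": 0,"ry": 0,"rz": 0,"grip": 0}

```text
clock: 22.15
tcp_pos: [0.4555, -0.0816, 0.0935]
ee_rot: [[-1.0, -0.0, -0.0], [-0.0, 1.0, 0.0], [0.0, 0.0, -1.0]]
ft_force: [0.8, 0.3, 0.2]
gripper_width: 0.0195
```

send_rows:
  series:
    - {"x": 0,"y": 0,"z": 0.04,"rx": 0,"ry": 0,"rz": 0,"grip": 0}
    - {"x": 0,"y": 0,"z": 0.04,"rx": 0,"ry": 0,"rz": 0,"grip": 0}
    - {"x": 0,"y": 0,"z": 0.03,"rx": 0,"ry": 0,"rz": 0,"grip": 0}
    - {"x": 0,"y": 0,"z": 0,"rx": 0,"ry": 0,"rz": 0,"grip": 0}

```text
clock: 22.55
tcp_pos: [0.456, -0.0817, 0.089]
ee_rot: [[-1.0, 0.0, 0.002], [0.0, 1.0, -0.001], [-0.002, -0.001, -1.0]]
ft_force: [-0.7, 0.7, 9.6]
gripper_width: 0.0198
```

send_rows:
  series:
    - {"x": 0,"y": 0,"z": 0.03,"rx": 0,"ry": 0,"rz": 0,"grip": 0}
    - {"x": 0,"y": 0,"z": 0.03,"rx": 0,"ry": 0,"rz": 0,"grip": 0}
    - {"x": 0,"y": 0,"z": 0,"rx": 0,"ry": 0,"rz": 0,"grip": 0}

```text
clock: 22.85
tcp_pos: [0.4554, -0.0814, 0.0847]
ee_rot: [[-1.0, 0.0, -0.0], [0.0, 1.0, 0.0], [0.0, 0.0, -1.0]]
ft_force: [0.5, 1.1, -6.1]
gripper_width: 0.0197
```

send_rows:
  series:
    - {"x": 0,"y": 0,"z": 0.03,"rx": 0,"ry": 0,"rz": 0,"grip": 0}
    - {"x": 0,"y": 0,"z": 0.03,"rx": 0,"ry": 0,"rz": 0,"grip": 0}
    - {"x": 0,"y": 0,"z": 0.03,"rx": 0,"ry": 0,"rz": 0,"grip": 0}
    - {"x": 0,"y": 0,"z": 0,"rx": 0,"ry": 0,"rz": 0,"grip": 0}

```text
clock: 23.25
tcp_pos: [0.4555, -0.0815, 0.0817]
ee_rot: [[-1.0, -0.0, 0.0], [-0.0, 1.0, -0.0], [-0.0, -0.0, -1.0]]
ft_force: [-3.9, 2.7, 13.1]
gripper_width: 0.0198
```

send_rows:
  series:
    - {"x": 0,"y": 0,"z": 0.03,"rx": 0,"ry": 0,"rz": 0,"grip": 0}
    - {"x": 0,"y": 0,"z": 0.02,"rx": 0,"ry": 0,"rz": 0,"grip": 0}
    - {"x": 0,"y": 0,"z": 0,"rx": 0,"ry": 0,"rz": 0,"grip": 0}

```text
clock: 23.55
tcp_pos: [0.4557, -0.0815, 0.0813]
ee_rot: [[-1.0, -0.001, 0.002], [-0.001, 1.0, -0.001], [-0.002, -0.001, -1.0]]
ft_force: [-12.1, 5.3, 41.8]
gripper_width: 0.0195
```

Stationary at z≈0.0813 under 42 N, so it is home. Relieve the force, release and retreat.

send_rows:
  series:
    - {"x": 0,"y": 0,"z": -0.04,"rx": 0,"ry": 0,"rz": 0,"grip": 0}
    - {"x": 0,"y": 0,"z": 0,"rx": 0,"ry": 0,"rz": 0,"grip": 0.5}
    - {"x": 0,"y": 0,"z": 0,"rx": 0,"ry": 0,"rz": 0,"grip": 0.5}
    - {"x": 0,"y": 0,"z": 0,"rx": 0,"ry": 0,"rz": 0,"grip": 0.5}
    - {"x": 0,"y": 0,"z": 0,"rx": 0,"ry": 0,"rz": 0,"grip": 0.5}
    - {"x": 0,"y": 0,"z": 0,"rx": 0,"ry": 0,"rz": 0,"grip": 0.5}
    - {"x": 0,"y": 0,"z": -0.3,"rx": 0,"ry": 0,"rz": 0,"grip": 0.5}
    - {"x": 0,"y": 0,"z": -0.6,"rx": 0,"ry": 0,"rz": 0,"grip": 0.5}
    - {"x": 0,"y": 0,"z": -0.6,"rx": 0,"ry": 0,"rz": 0,"grip": 0.5}
    - {"x": -0.5,"y": 0,"z": -0.6,"rx": 0,"ry": 0,"rz": 0,"grip": 0.5}
    - {"x": -0.7,"y": 0,"z": -0.2,"rx": 0,"ry": 0,"rz": 0,"grip": 0.5}
    - {"x": -0.5,"y": 0,"z": 0,"rx": 0,"ry": 0,"rz": 0,"grip": 0.5}

```text
clock: 24.75
tcp_pos: [0.5427, -0.0818, 0.1972]
ee_rot: [[-1.0, -0.0, 0.004], [-0.0, 1.0, -0.002], [-0.004, -0.002, -1.0]]
ft_force: [-0.8, -0.9, -0.5]
gripper_width: 0.044
```

Run:
```python
from h import *
go((.5,-.08,.2))
p=optics.capture("wrist"); save(p,"w10",None,1.2)
for n,c in(("new",(.455,-.081)),("good",(.455,-.204))):
    P=pts(p); s=(np.hypot(P[:,0]-c[0],P[:,1]-c[1])<.04)&(P[:,2]>.095); 
    print(n,"top z",np.median(np.sort(P[s,2])[-600:])); rect(p,.1,.115,c,.045,n)
p=optics.capture("side"); save(p,"s10",(190,150,390,300),4)
for n,c in(("new",(.455,-.081)),("good",(.455,-.204))):
    P=pts(p); s=(np.hypot(P[:,0]-c[0],P[:,1]-c[1])<.04)&(P[:,2]>.1)&(P[:,2]<.13); print(n,"side top z",np.percentile(P[s,2],90))
for t in["mug","salt","spice"]:
    r=finder.regions_of(p,t)[0]; print(t,np.round(np.median(pts(p,r["region"]),0),3))
```

```text
clock 24.75 tcp [ 0.5427 -0.0818  0.1972] yaw 90.01 tilt 0.24 w 0.0440 F [-0.8 -0.9 -0.5] units [ 0.853  0.036 -0.06 ] rz None
new top z 0.10687937589971422
new 2360 [455.6 -80.3] [57.3 20. ] 0.3
good top z 0.10690154777653775
good 2530 [ 455.6 -203.7] [20.3 57.8] 89.1
new side top z 0.10806443309278788
good side top z 0.10805284766741269
mug [0.695 0.16  0.061]
salt [0.684 0.274 0.02 ]
spice [0.715 0.083 0.063]
```

View pics/s10.png

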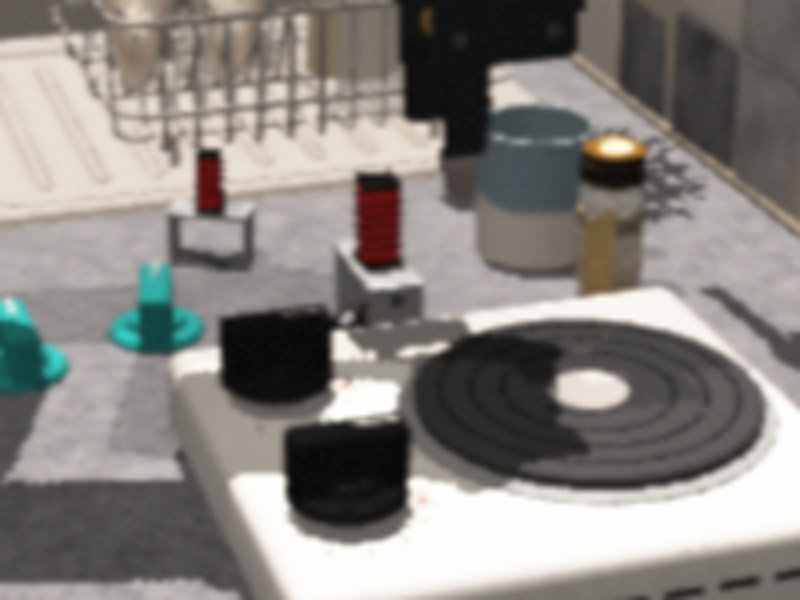

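The new knob at (275,355) sits at the same height as its neighbour at (345,470), both 0.107–0.108 m, with its line towards the plate. The puller stands upright at (378,240), the mug, salt and spice are in place, and the arm is clear.

```bash
python3 -c "
from h import *
print(job.finish_job())"
```

```text
the job is handed in; nothing more can be done
None
```

I pulled the broken knob off the left shaft with the larger red-handled puller. The puller now stands on the worktop with that knob resting in it. I then pushed the new black knob onto the bare shaft, pointer line towards the cooking plate, and handed the job in at about 25 s. No verdict was reported.

- **New knob:** its top is level with the neighbour's within 0.1 mm in both the side and wrist views. It stopped moving under a 42 N push, and its bar is aligned within about 0.3°.
- **Neighbour and other items:** in the wrist view the neighbouring knob reads within about 0.2 mm of where it was. The mug and spice jar read within about 2 mm.
- **Salt shaker:** its last measurement differed in height because the gripper partly hid it from the camera. Its horizontal position agreed within about 3 mm, and nothing went near it.
- **Camera disagreement:** the cameras and the arm's position readings differed by 1–3 mm. I worked round this by comparing the parts within one camera view.
- **Pictures:** I viewed 11, one over the budget of 10.

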